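# Snap the watch back home with the pressing tool

## Task

The steel back of the big watch lies loose on its sprung catches. Take the pressing tool from its wooden rest, press the back straight down with the tool's white face, squarely in the middle, until it clicks fully home under all the catches, then stand the tool upright in its rest again and let go. Press only with the tool, never with the gripper itself, and leave the other things on the bench where they are.

Things in the scene. Friction and masses are not known exactly. Their poses are not given: they have to be found in the camera images.
- tool_grip (a point): Centre of the round wooden grip (24 mm across) of the pressing tool, on its axis, 63 mm above its flat white pressing face. The tool starts upright; z points up along it. The grip reaches from 42 to 92 mm above the face (its top end). Below it a steel collar 34 mm across, 36 to 42 mm above the face, stops fingers set just above it from sliding down the tool when pressing. 150 g (varies).
- tool_face (a point): Centre of the tool's white pressing face (its underside), 63 mm below tool_grip; z points up along the tool. The white foot is 28 mm across and 16 mm high; above it a steel shank 16 mm across runs up to the collar.
- back_top (a point): Centre of the flat upper side of the loose watch back, a round steel plate 44 mm across, 7 mm thick; z up. It starts level on four catches, this point about 17 mm above watch_seat, 3 mm above the case rim. Fully home it is 7 mm above watch_seat: 10 mm of travel. Resistance rises to 9 to 16 N some 2 to 4 mm down; soon after, the catches snap in over its edge and it drops to a hard stop.
- watch_seat (a point): Centre of the seat in the open steel watch case where the back's underside rests when home, 16 mm above the board; z up. Case: 55 mm across, rim 14 mm above this point, fixed with four rubber blocks on a round grey plate 90 mm across, 10 mm high, that does not move. Inside, four sprung brass catches 9 mm above this point leave an opening 38 mm across for the tool's foot.
- dish_floor (a point): Centre of the floor of the tool's rest, a fixed round dark wooden dish 68 mm across, floor about 56 mm across and 5 mm above the board, rim 12 mm above the board. z up. The rest and the watch stand on a fixed light wooden board, 210 x 210 mm, whose top is 36 mm above the bench (z = 0.036). A tall white cabinet stands just beyond the board's far left corner.
- polish_red: Bystander: round red and white pot, 40 mm across, 34 mm high, loose; origin at the centre of its underside.
- wax_block: Bystander: blue block, 30 x 46 x 19 mm, loose; origin at the centre of its underside.
- flux_pot: Bystander: cream open pot, 34 mm across, 42 mm high, loose; origin at the centre of its underside.
Mind the look-alikes: they are no part of the job. What is shaped like the part that bears tool_grip but turquoise is not meant.

How it is judged:
By the outcome, as a careful person would: the job done as asked, in the order asked, and still so for the second after the job is handed in, with the robot touching nothing.
It also fails if it takes over 42 s, if anything falls off the work surface, if the arm or the gripper's body presses on something with over 40 N, if the wrist force passes 120 N, or if a joint passes its speed limit or range.

## Robot

A 7-joint arm with a two-finger parallel gripper is mounted at the origin on a cart in front of the work surface, level with it; the furniture and walls round the work are solid. World frame = base frame: x ahead of the robot, y to its left, z up, the work surface at z = 0. Lengths are in m, angles in degrees, forces in N, time in s.
With the tool pointing down it reaches from about 0.425 to 0.875 m from the base axis. Payload 4.7 kg.
Tool frame: the origin (TCP) lies at the centre of the arm's flange, where the gripper is bolted on; the fingertips stand 182 mm ahead of it and the grasp point (between the pads) lies 164 mm ahead of it; z points along the fingers, y is the line along which they close (so a half turn about z gives the same grasp; the last joint's range is limited). The gripper opens to 87 mm and grips with 3 to 60 N. Pads are 19 mm wide; open, the fingers measure 117 mm over their backs; the gripper's body (75 mm by 190 mm) begins 51 mm behind the grasp point.
Start: joints at [-64.28, 18.392, -4.016, 83.108, 1.295, 78.541, -3.26], TCP at [0.274, 0.59, 0.405] pointing down, gripper open.
Joint ranges: [-163.93, 163.93], [-17.29, 119.83], [-79.2, 71.16], [3.27, 140.29], [-89.18, 269.18], [5.43, 117.66], [-154.24, 154.24]. Speed limits (degrees/s): [147.25, 147.25, 180, 180, 180, 180, 180].

## Interface

Orientations are given as [roll, pitch, yaw] about the fixed x, y, z axes, in that order (R = Rz(yaw) Ry(pitch) Rx(roll)).
In Python, from cell import env gives the robot as it stands. The module is installed in compiled form; this text tells all that it offers.
- The arm moves only by the tool step_arm, never from a script. Its argument "steps" is one flat list of numbers, 5 for each row, row after row: the opening, from 0 (shut) to 1 (fully open), then the shift along the tool's x, y, z in mm, then the turn about the tool's z in degrees. In form: [grip, dx, dy, dz, roll, grip, dx, dy, dz, roll, ...]. A call has 1 to 12 rows; each row shifts and turns the commanded pose from where the row before left it, along the tool's axes as they then stand; what a row does not reach is not made up. A row lasts 1/8 s, in which the tool goes at most 62.5 mm and 10.7 degrees, less where a joint would pass 70% of its speed; a pose out of reach is approached as far as the arm can. A call with a gripper value outside its range is refused whole. The fingers move at their own pace and stop on an object; "grip_force" is the grip in N (left out, the last holds). Time passes only in rows, so rows that do not move let the fingers close. It gives the time, the measured TCP pose, the force, the opening and the grip force at its end, in the units of the state.
- env.get_obs(): the state, without advancing time (a new reading comes with each control period).
- env.read_camera(name): name is "scene" or "top" or "wrist"; returns a dict with "image" (384x512x3 uint8, red, green, blue), "camera_matrix" (3x3 intrinsics, pixels), "R" (3x3) and "t" (3): a world point X has camera coordinates R X + t. Camera axes: x right, y down, z forward; pixel columns grow to the right and rows downward; lengths in m; the calibration is good to about 2 mm. A picture is of the moment at which its call begins. There is no depth.
- env.sign_off(): hands the job in; it is judged then, once.
The state is a dict: "time_s": time; "qpos": joint angles; "joint_velocities": joint speeds; "effort": joint torques, N m; "tool_pos": TCP position; "tool_rot": TCP orientation; "force": force on the tool from outside, world axes, zero at the start; "wrist_torque": the same for the moment, N m; "grip_width": finger opening in m; "grasp_force": force on a finger pad.
Only numpy, scipy, OpenCV 4.12 (cv2) and the standard library are available. Lean on these libraries where they do the work, as an engineer would, in place of code of your own. Each camera call takes 0.05 s, during which the arm holds its last target. There are 200 camera calls.

## Working session

There is one attempt and no reset: what is moved stays moved. The work goes in short steps, Python scripts to look and compute and a tool call to move; the robot and the scene stay as the last step left them, time stands still between calls to the robot, and variables do not carry over. Pictures are saved under pics/ and viewed, at most 10 in all, crops included, and the job is handed in when it is done.

Besides the shell and the picture viewer there is one more tool, called after "Emit:" by a JSON object that holds its "fn" and its "kwargs", one argument or row to a line. step_arm: Moves the arm, as the interface text tells. Its arguments: {"type":"object","properties":{"steps":{"type":"array","items":{"type":"number"}},"grip_force":{"type":"number"}},"required":["steps"]}

```bash
mkdir -p pics; cat > h.py <<'E'
import numpy as np, cv2
from cell import env
def shot(n,f):
    c=env.read_camera(n); np.savez(f'pics/{f}.npz',**{k:np.array(c[k]) for k in c}); cv2.imwrite(f'pics/{f}.png',c['image'][:,:,::-1]); return c
def load(f): return np.load(f'pics/{f}.npz')
def ray(c,u,v):
    d=c['R'].T@np.linalg.solve(c['camera_matrix'],[u,v,1.]); return -c['R'].T@c['t'],d/np.linalg.norm(d)
def atz(c,u,v,z):
    o,d=ray(c,u,v); return o+d*(z-o[2])/d[2]
def proj(c,X):
    p=c['camera_matrix']@(c['R']@np.array(X)+c['t']); return p[:2]/p[2]
E
python3 - <<'E'
from h import *
a=shot('scene','s0');b=shot('top','t0')
cv2.imwrite('pics/both.png',cv2.resize(np.hstack([a['image'],b['image']])[:,:,::-1],(800,300),interpolation=cv2.INTER_AREA))
for c in(a,b):print(-c['R'].T@c['t'],c['R'][2])
print(env.get_obs())
E
```

```text
[-0.00972911 -0.10576475  0.78709408] [ 0.56775655 -0.07477912 -0.81979301]
[ 0.3214966  -0.17976565  0.95583584] [ 0.19397279  0.02500395 -0.98068821]
{'time_s': 0.1, 'qpos': array([-64.27760121,  18.43485151,  -4.01516739,  83.16811366,
         1.29570547,  78.54029935,  -3.25829936]), 'joint_velocities': array([-0.07871828, -0.24740438, -0.01406418, -0.12834861, -0.03255803,
        0.05437701, -0.09143357]), 'effort': array([-2.12145437e-04, -4.92572415e+01, -4.05681375e-01, -3.13398814e+01,
       -6.41602417e-02,  3.95328866e-02,  9.06138575e-05]), 'tool_pos': array([0.27378068, 0.58932852, 0.40376836]), 'tool_rot': array([-1.79902004e+02,  6.24205303e-03,  1.55088701e+02]), 'force': array([-0.43668642,  0.78194571, -0.38993754]), 'wrist_torque': array([-0.00781263,  0.00581471, -0.04804607]), 'grasp_force': 0.0, 'grip_width': 0.08701149495845228}
```

View pics/both.png

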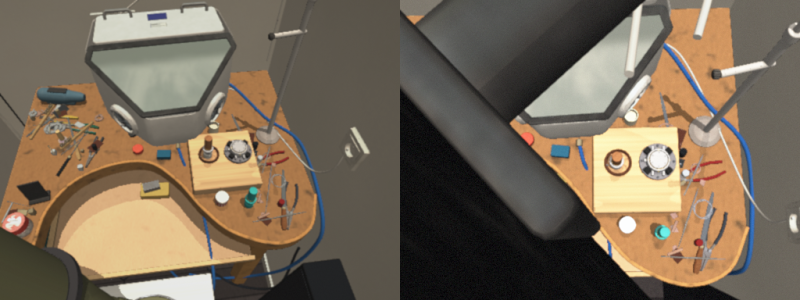

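```bash
python3 - <<'E'
from h import *
a=cv2.imread('pics/s0.png')[150:290,220:360];b=cv2.imread('pics/t0.png')[140:320,230:370]
A=cv2.resize(a,(400,400),interpolation=cv2.INTER_CUBIC);B=cv2.resize(b,(400,514),interpolation=cv2.INTER_CUBIC)
o=np.zeros((514,800,3),np.uint8);o[:400,:400]=A;o[:,400:]=B
cv2.imwrite('pics/crop.png',o)
E
```

```text
(no output)
```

View pics/crop.png

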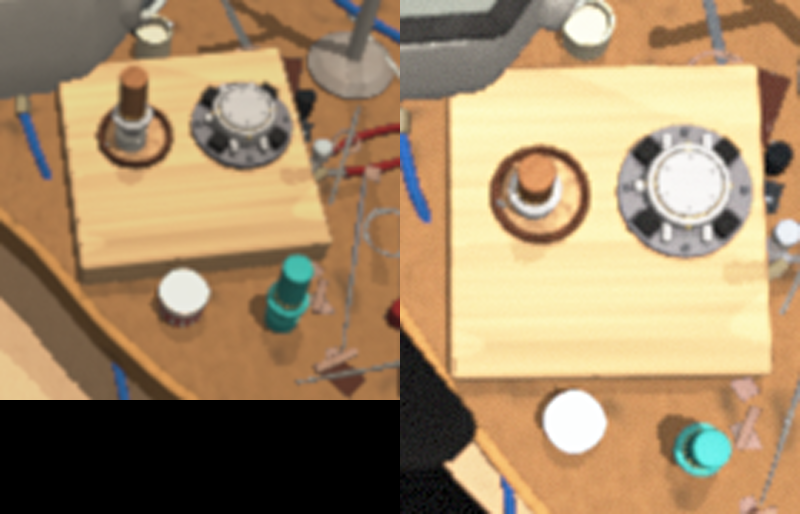

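```bash
python3 - <<'E'
from h import *
s=load('s0');t=load('t0');k=1/2.857
S=lambda u,v:(220+u*k-.3,150+v*k-.3);T=lambda u,v:(230+(u-400)*k-.3,140+v*k-.3)
for n,a,b,z in[('griptop',(134,75),(538,168),.133),('back',(244,105),(689,183),.069),('plate',(242,128),(684,190),.046),('dish',(136,134),(540,194),.048)]:
    print(n,atz(s,*S(*a),z).round(4),atz(t,*T(*b),z).round(4))
print('corners',[atz(t,*T(*p),.036)[:2].round(3) for p in[(449,68),(755,66),(769,372),(452,376)]])
E
```

```text
griptop [ 0.4917 -0.1966  0.133 ] [ 0.4943 -0.1976  0.133 ]
back [ 0.4976 -0.2953  0.069 ] [ 0.4963 -0.2956  0.069 ]
plate [ 0.4895 -0.2947  0.046 ] [ 0.4962 -0.2951  0.046 ]
dish [ 0.4924 -0.2013  0.048 ] [ 0.4947 -0.2004  0.048 ]
corners [array([ 0.585, -0.141]), array([ 0.583, -0.348]), array([ 0.377, -0.346]), array([ 0.377, -0.141])]
```

```bash
python3 - <<'E'
from h import *
s=load('s0');t=load('t0')
def tri(a,b):
    (o,d),(p,e)=ray(s,*a),ray(t,*b); A=np.c_[d,-e]; l=np.linalg.lstsq(A,p-o,rcond=None)[0]; x,y=o+d*l[0],p+e*l[1]; return ((x+y)/2).round(3),np.linalg.norm(x-y).round(3)
q=lambda u,v:(u*1.28,v*1.28)
print(tri(q(212,112),q(232,103)))
a=cv2.imread('pics/s0.png')[0:200,90:320];b=cv2.imread('pics/t0.png')[0:200,130:360]
cv2.imwrite('pics/cab.png',cv2.resize(np.hstack([a,b]),(800,348),interpolation=cv2.INTER_CUBIC))
E
```

```text
(array([ 0.629, -0.233,  0.09 ]), np.float64(0.006))
```

View pics/cab.png

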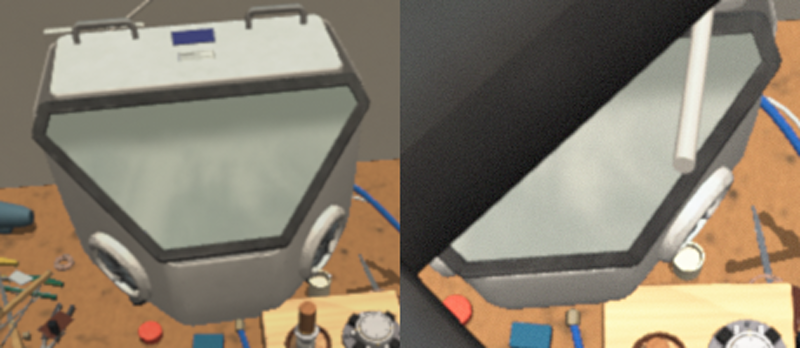

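```bash
python3 - <<'E'
from h import *
s=load('s0');t=load('t0')
def tri(a,b):
    a=(90+a[0]/1.739,a[1]/1.739);b=(130+(b[0]-400)/1.739,b[1]/1.739)
    (o,d),(p,e)=ray(s,*a),ray(t,*b); A=np.c_[d,-e]; l=np.linalg.lstsq(A,p-o,rcond=None)[0]; x,y=o+d*l[0],p+e*l[1]; return ((x+y)/2).round(3),np.linalg.norm(x-y).round(3)
for a,b in[((287,247),(630,270)),((165,258),(475,272)),((265,318),(630,300)),((185,322),(490,303)),((368,105),(778,55))]:print(tri(a,b))
E
```

```text
(array([ 0.557, -0.175,  0.179]), np.float64(0.005))
(array([ 0.562, -0.02 ,  0.171]), np.float64(0.006))
(array([ 0.579, -0.158, -0.004]), np.float64(0.023))
(array([ 0.568, -0.019,  0.025]), np.float64(0.013))
(array([ 0.726, -0.307,  0.265]), np.float64(0.003))
```

```bash
cat >> h.py <<'E'
def plan(P,yaw1,n,o=None):
    """world waypoints (after present pose) -> rows [dx dy dz roll]; o=(pos,yaw)"""
    from scipy.interpolate import interp1d
    if o is None: b=env.get_obs(); o=(b['tool_pos'],b['tool_rot'][2])
    P=np.vstack([o[0],P]); L=np.r_[0,np.cumsum(np.linalg.norm(np.diff(P,axis=0),axis=1))]
    Q=interp1d(L,P,axis=0)(np.linspace(0,L[-1],n+1)); y=o[1]; dy=(yaw1-y)/n; out=[]
    for d in np.diff(Q,axis=0):
        c,s=np.cos(np.radians(y)),np.sin(np.radians(y)); R=np.array([[c,s,0],[s,-c,0],[0,0,-1]])
        out.append(np.r_[(R.T@d)*1000,-dy].round(1)); y+=dy
    return out
E
python3 - <<'E'
from h import *
for r in plan([[.40,.20,.404],[.44,0,.404],[.45,-.1,.404],[.494,-.198,.404]],25,18): print('1,'+','.join('%g'%v for v in r))
E
```

```text
1,-31,-33.4,-0,7.2
1,-35,-29.3,-0,7.2
1,-38.4,-24.6,-0,7.2
1,-41.2,-19.6,-0,7.2
1,-43.3,-14.3,-0,7.2
1,-44.8,-8.7,-0,7.2
1,-45.5,-3,-0,7.2
1,-45.5,2.8,-0,7.2
1,-44.8,8.3,-0,7.2
1,-44.7,8.9,0,7.2
1,-43.3,14.5,0,7.2
1,-41.1,19.8,0,7.2
1,-38.3,24.8,0,7.2
1,-36.4,27.5,0,7.2
1,-34,30.4,0,7.2
1,-25.5,37.2,0,7.2
1,-12,44,0,7.2
1,-6.4,45.2,0,7.2
```

Emit:
{"fn": "step_arm", "kwargs": {
  "steps": [1,-31,-33.4,0,7.2,1,-35,-29.3,0,7.2,1,-38.4,-24.6,0,7.2,1,-41.2,-19.6,0,7.2,1,-43.3,-14.3,0,7.2,1,-44.8,-8.7,0,7.2,1,-45.5,-3,0,7.2,1,-45.5,2.8,0,7.2,1,-44.8,8.3,0,7.2,1,-44.7,8.9,0,7.2,1,-43.3,14.5,0,7.2,1,-41.1,19.8,0,7.2]
}}

```text
time_s: 1.6
tool_pos: [0.4284, 0.0636, 0.4045]
tool_rot: [-180.0, -0.0, 68.5]
force: [0.1, -0.8, -0.6]
grip_width: 0.0868
grasp_force: 0.0
```

Emit:
{"fn": "step_arm", "kwargs": {
  "steps": [1,-38.3,24.8,0,7.2,1,-36.4,27.5,0,7.2,1,-34,30.4,0,7.2,1,-25.5,37.2,0,7.2,1,-12,44,0,7.2,1,-6.4,45.2,0,7.2,1,0,0,0,0,1,0,0,0,0]
}}

```text
time_s: 2.6
tool_pos: [0.497, -0.1963, 0.4042]
tool_rot: [-179.9, 0.1, 25.5]
force: [-0.2, 0.8, -1.3]
grip_width: 0.0875
grasp_force: 0.0
```

```bash
python3 - <<'E'
from h import *
c=shot('wrist','w1');d=shot('top','t1')
A=cv2.resize(c['image'][:,:,::-1],(480,360));o=np.zeros((360,800,3),np.uint8);o[:,:480]=A;o[:240,480:]=cv2.resize(d['image'][:,:,::-1],(320,240));cv2.imwrite('pics/v1.png',o)
for p in([.494,-.198,.133],[.4965,-.2955,.069],[.4937,-.2008,.048]):print(proj(c,p)*480/512)
b=env.get_obs();print(b['tool_pos'],b['tool_rot'],b['qpos'],b['time_s'],b['force'])
E
```

```text
[244.09103971 189.17567263]
[324.85418379 206.86452534]
[245.70973324 168.4640591 ]
[ 0.49706738 -0.19557815  0.40450019] [-1.79928339e+02 -8.73327456e-03  2.56334827e+01] [-20.31666186   4.32456704  41.28448171 100.92391977  -2.99800776
  75.88834244 -42.7457782 ] 2.7 [ 0.29661308 -0.17058042 -1.41704662]
```

View pics/v1.png

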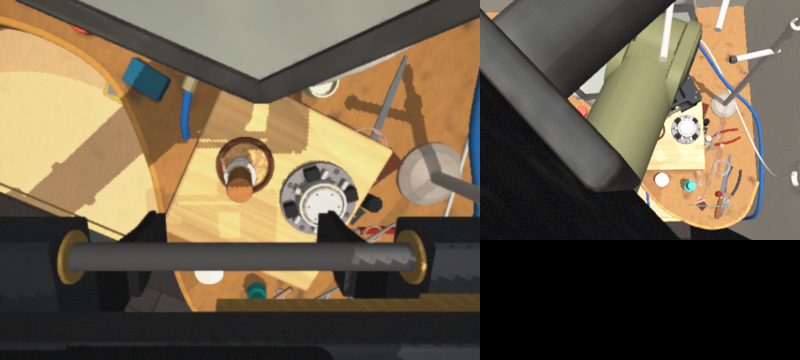

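```bash
python3 - <<'E'
from h import *
c=cv2.imread('pics/w1.png')[135:255,215:395]
cv2.imwrite('pics/w1c.png',cv2.resize(c,(792,528),interpolation=cv2.INTER_CUBIC))
E
```

```text
(no output)
```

View pics/w1c.png

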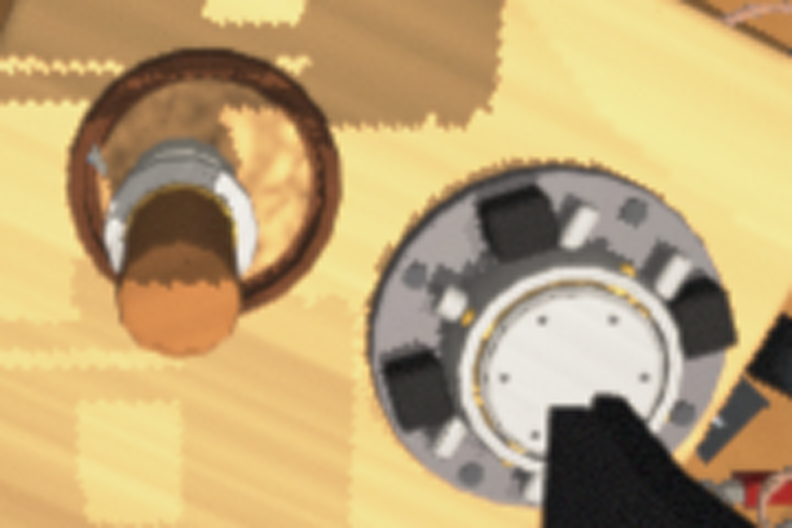

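```bash
python3 - <<'E'
from h import *
w=load('w1')
for n,u,v,z in[('grip',179,296,.133),('backdots',574,377,.069),('rim',571,379,.066),('dish',204,184,.048)]:
    p=atz(w,215+u/4.4-.4,135+v/4.4-.4,z); dep=(w['R']@p+w['t'])[2]; print(n,p.round(4),'mm/croppx',(dep/w['camera_matrix'][0,0]/4.4*1000).round(3))
print(w['R'], -w['R'].T@w['t'])
for r in plan([[.494,-.198,.404],[.494,-.198,.300]],25,2):print(r)
E
```

```text
grip [ 0.4922 -0.1943  0.133 ] mm/croppx 0.183
backdots [ 0.4962 -0.2939  0.069 ] mm/croppx 0.234
rim [ 0.4948 -0.2948  0.066 ] mm/croppx 0.236
dish [ 0.4964 -0.1982  0.048 ] mm/croppx 0.24
[[ 0.43085516 -0.90241968 -0.0015993 ]
 [-0.86949431 -0.41560818  0.266926  ]
 [-0.24154396 -0.11361586 -0.9637157 ]] [ 0.56216843 -0.16341329  0.38347479]
[-3.8  0.9 50.5  0.3]
[ 0.   0.  54.   0.3]
```

Emit:
{"fn": "step_arm", "kwargs": {
  "steps": [1,-4.1,-1.6,30,0,1,0,0,40,0,1,0,0,40,0,1,0,0,15,0,1,0,0,8,0,1,0,0,0,0],
  "grip_force": 10
}}

```text
time_s: 3.45
tool_pos: [0.4932, -0.1971, 0.2725]
tool_rot: [180.0, -0.1, 25.5]
force: [0.0, -0.1, 0.3]
grip_width: 0.0872
grasp_force: 0.0
```

```bash
python3 - <<'E'
from h import *
b=env.get_obs();print(b['tool_pos'],b['tool_rot'],b['force'])
c=shot('wrist','w2');cv2.imwrite('pics/w2c.png',cv2.resize(c['image'][:,:,::-1],(512,384)))
p=b['tool_pos'];print(proj(c,[p[0],p[1],.133]),proj(c,[p[0],p[1],.083]))
E
```

```text
[ 0.49320305 -0.1970865   0.27245088] [ 1.79973774e+02 -5.73364907e-02  2.55194416e+01] [ 0.02501869 -0.12489242  0.32236815]
[261.34114442 287.58774156] [260.33705751 239.02424719]
```

View pics/w2c.png

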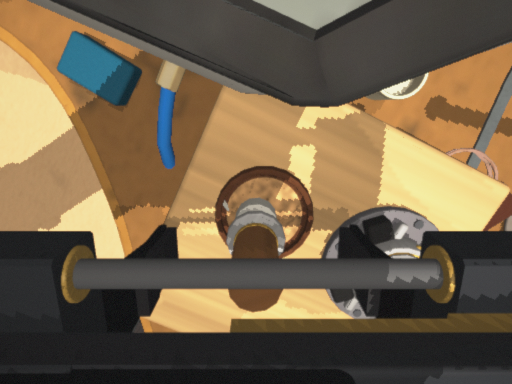

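Emit:
{"fn": "step_arm", "kwargs": {
  "steps": [1,0,-2.4,4,0,0.5,0,0,0,0,0.2,0,0,0,0,0,0,0,0,0,0,0,0,0,0,0,0,0,0,0],
  "grip_force": 25
}}

```text
time_s: 4.25
tool_pos: [0.4918, -0.1951, 0.2678]
tool_rot: [180.0, -0.0, 25.5]
force: [0.1, -0.3, -0.1]
grip_width: 0.0451
grasp_force: 0.0
```

Emit:
{"fn": "step_arm", "kwargs": {
  "steps": [0,0,0,0,0,0,0,0,0,0,0,0,0,0,0,0,0,0,0,0,0,0,0,0,0],
  "grip_force": 25
}}

```text
time_s: 4.88
tool_pos: [0.4918, -0.1951, 0.2678]
tool_rot: [180.0, -0.0, 25.5]
force: [0.1, -0.1, -0.4]
grip_width: 0.0233
grasp_force: 25.0
```

Emit:
{"fn": "step_arm", "kwargs": {
  "steps": [0,0,0,-10,0,0,0,0,-20,0,0,0,0,-20,0,0,-6,15,0,0,0,-13,30,0,0,0,-13,30,0,0,0,-7,17,0,0,0,0,0,0,0,0,0,0,0,0],
  "grip_force": 40
}}

```text
time_s: 6.0
tool_pos: [0.4963, -0.2938, 0.3177]
tool_rot: [-179.9, -0.0, 25.5]
force: [-0.2, 0.9, -1.1]
grip_width: 0.0232
grasp_force: 40.0
```

```bash
python3 - <<'E'
from h import *
b=env.get_obs();print(b['tool_pos'],b['tool_rot'],b['force'],b['grip_width'])
t=shot('top','t3');s=shot('scene','s3');w=shot('wrist','w3')
p=b['tool_pos']
f=lambda z:[p[0],p[1],z]
zf=p[2]-.2268  # est face z
def crop(c,X,h):
    u,v=proj(c,X).astype(int); print((u-h,v-h)); return cv2.resize(c['image'][v-h:v+h,u-h:u+h,::-1],(400,400),interpolation=cv2.INTER_CUBIC)
o=np.hstack([crop(s,f(.09),35),crop(w,[.4962,-.2949,.09],70)]);cv2.imwrite('pics/p3.png',o)
for n,c in(('s',s),('w',w)):
  for X in(f(zf),f(zf+.036),f(zf+.042),f(zf+.092),[.4962,-.2949,.069]):print(n,proj(c,X).round(1))
E
```

```text
[ 0.4963437  -0.29384381  0.31772157] [-1.79933309e+02 -1.97318253e-02  2.55399441e+01] [-0.15496185  0.91379867 -1.11465251] 0.02323775309517841
(np.int64(270), np.int64(146))
(np.int64(191), np.int64(147))
s [305.7 181.5]
s [307.6 172.2]
s [307.9 170.6]
s [310.8 156.4]
s [305.1 186.9]
w [260.7 217. ]
w [261.2 238.4]
w [261.3 242.8]
w [262.5 294.4]
w [261.7 207.8]
```

View pics/p3.png

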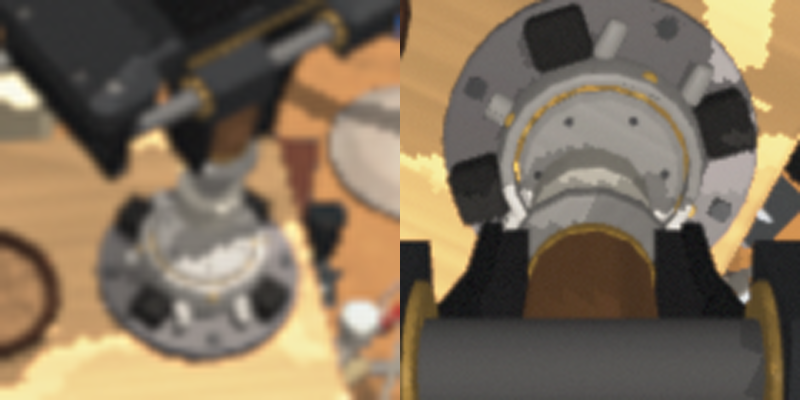

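```bash
python3 - <<'E'
from h import *
w=load('w3');p=np.array([.4963,-.2938]);zf=.0909;ex=np.array([.902,.431])
f=lambda X:((proj(w,X)-[191,147])*2.857+[400,0]).round(0)
for n,r,z in(('grip base',12,.042),('collar top',17,.042),('foot top',14,.016),('face',14,0)):
    a=np.linspace(-1.2,1.2,25);q=[f([*(p+r/1000*np.array([np.cos(t+.446),np.sin(t+.446)])),zf+z]) for t in a]
    print(n,min(q,key=lambda k:k[1]))
print('back far edge',f([.4965+.022*.902,-.2954+.022*.431,.069]))
c=w['image'][185:230,225:295,::-1];cv2.imwrite('pics/p4.png',cv2.resize(c,(700,450),interpolation=cv2.INTER_CUBIC))
E
```

```text
grip base [607. 215.]
collar top [610. 190.]
foot top [600. 163.]
face [605. 143.]
back far edge [605.  90.]
```

View pics/p4.png

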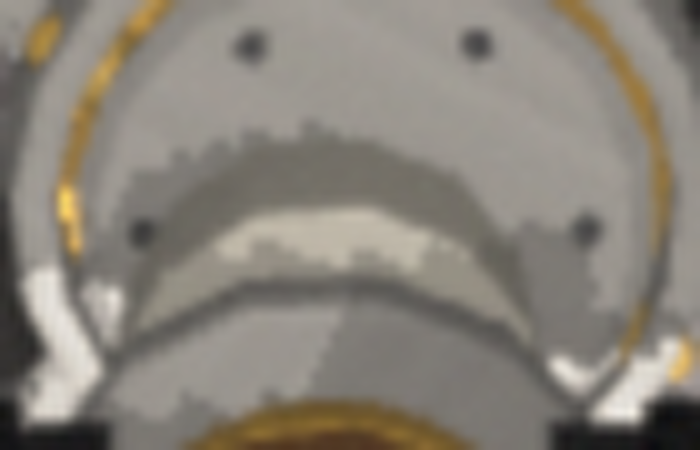

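Emit:
{"fn": "step_arm", "kwargs": {
  "steps": [0,0.2,2.2,0,0,0,0,0,10,0,0,0,0,8,0,0,0,0,3,0,0,0,0,1,0,0,0,0,1,0],
  "grip_force": 50
}}

```text
time_s: 6.9
tool_pos: [0.4973, -0.2969, 0.2951]
tool_rot: [-180.0, -0.0, 25.5]
force: [-1.2, 1.8, 3.9]
grip_width: 0.0231
grasp_force: 50.0
```

Emit:
{"fn": "step_arm", "kwargs": {
  "steps": [0,0,0,1,0,0,0,0,1,0,0,0,0,1,0,0,0,0,1,0]
}}

```text
time_s: 7.4
tool_pos: [0.4978, -0.2975, 0.2928]
tool_rot: [179.9, -0.1, 25.5]
force: [-0.6, 1.0, 2.1]
grip_width: 0.0229
grasp_force: 50.0
```

Emit:
{"fn": "step_arm", "kwargs": {
  "steps": [0,0,0,1,0,0,0,0,1,0,0,0,0,1,0]
}}

```text
time_s: 7.78
tool_pos: [0.4971, -0.2966, 0.2872]
tool_rot: [-180.0, 0.0, 25.5]
force: [-0.2, 0.8, -2.0]
grip_width: 0.0231
grasp_force: 50.0
```

Emit:
{"fn": "step_arm", "kwargs": {
  "steps": [0,0,0,1,0,0,0,0,1,0,0,0,0,1,0]
}}

```text
time_s: 8.15
tool_pos: [0.4972, -0.2969, 0.2857]
tool_rot: [-180.0, -0.0, 25.5]
force: [-3.4, 3.5, 10.4]
grip_width: 0.0233
grasp_force: 50.0
```

Emit:
{"fn": "step_arm", "kwargs": {
  "steps": [0,0,0,1.5,0,0,0,0,1,0,0,0,0,0,0]
}}

```text
time_s: 8.52
tool_pos: [0.4972, -0.2972, 0.2856]
tool_rot: [-179.9, -0.1, 25.5]
force: [-6.1, 4.6, 21.4]
grip_width: 0.0232
grasp_force: 50.0
```

Emit:
{"fn": "step_arm", "kwargs": {
  "steps": [0,0,0,-8,0,0,0,0,-14,0,0,0,0,-14,0,0,6.3,-15,0,0,0,13,-30,0,0,0,13,-30,0,0,0,7,-16,0,0,0,0,0,0,0,0,0,0,0,0],
  "grip_force": 40
}}

```text
time_s: 9.65
tool_pos: [0.4934, -0.198, 0.3182]
tool_rot: [180.0, 0.0, 25.5]
force: [-1.0, 0.4, -1.1]
grip_width: 0.0232
grasp_force: 40.0
```

```bash
python3 - <<'E'
from h import *
b=env.get_obs();print(b['tool_pos'],b['tool_rot'],b['force'],b['grip_width'])
w=shot('wrist','w5')
cv2.imwrite('pics/p5.png',cv2.resize(w['image'][150:300,200:400,::-1],(800,600),interpolation=cv2.INTER_CUBIC))
p=b['tool_pos'];f=lambda X:((proj(w,X)-[200,150])*4).round(0)
for X in([p[0],p[1],p[2]-.2268],[.4945,-.2,.048],[.4965,-.2952,.059],[.4965,-.2952,.066]):print(f(X))
E
```

```text
[ 0.49342231 -0.19803603  0.31822436] [1.79978910e+02 4.02923749e-03 2.54806837e+01] [-0.97445125  0.44322971 -1.14282724] 0.02324926986377172
[240. 266.]
[249. 192.]
[684. 396.]
[696. 411.]
```

View pics/p5.png

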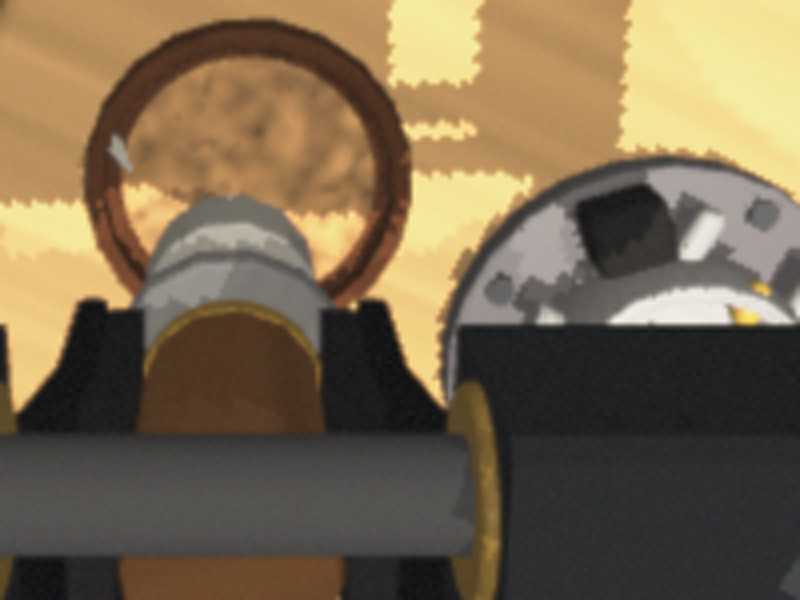

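Emit:
{"fn": "step_arm", "kwargs": {
  "steps": [0,2,3,0,0,0,0,0,15,0,0,0,0,18,0,0,0,0,10,0,0,0,0,4,0,0,0,0,2,0,0,0,0,0,0]
}}

```text
time_s: 10.58
tool_pos: [0.4969, -0.1996, 0.2695]
tool_rot: [180.0, -0.0, 25.5]
force: [-0.8, -0.6, -1.5]
grip_width: 0.0231
grasp_force: 40.0
```

Emit:
{"fn": "step_arm", "kwargs": {
  "steps": [0,0,0,1,0,0,0,0,0.5,0,0,0,0,0,0]
}}

```text
time_s: 10.95
tool_pos: [0.4967, -0.1995, 0.2679]
tool_rot: [180.0, -0.0, 25.5]
force: [-0.4, -0.3, -1.1]
grip_width: 0.0233
grasp_force: 40.0
```

Emit:
{"fn": "step_arm", "kwargs": {
  "steps": [0,0,0,0.5,0,0,0,0,0.5,0,0,0,0,0,0]
}}

```text
time_s: 11.32
tool_pos: [0.4968, -0.1997, 0.2677]
tool_rot: [-180.0, -0.0, 25.5]
force: [-2.7, 1.3, 6.6]
grip_width: 0.0235
grasp_force: 40.0
```

Touching down; ease off a little, then release slowly and rise.

Emit:
{"fn": "step_arm", "kwargs": {
  "steps": [0,0,0,-0.7,0,0,0,0,0,0,0.35,0,0,0,0,0.6,0,0,0,0,1,0,0,0,0,1,0,0,0,0,1,0,0,0,0,1,0,0,0,0],
  "grip_force": 10
}}

```text
time_s: 12.32
tool_pos: [0.4967, -0.1996, 0.2675]
tool_rot: [180.0, -0.0, 25.5]
force: [-0.9, -0.4, -0.7]
grip_width: 0.0728
grasp_force: 0.0
```

Emit:
{"fn": "step_arm", "kwargs": {
  "steps": [1,0,0,0,0,1,0,0,-15,0,1,0,0,-30,0,1,0,0,-40,0,1,0,0,-40,0,1,0,0,0,0,1,0,0,0,0]
}}

```text
time_s: 13.2
tool_pos: [0.4965, -0.1996, 0.3927]
tool_rot: [-180.0, -0.0, 25.5]
force: [0.7, -0.8, -0.8]
grip_width: 0.0872
grasp_force: 0.0
```

```bash
python3 - <<'E'
from h import *
b=env.get_obs();print(b['tool_pos'],b['force'],b['grip_width'])
w=shot('wrist','w6')
c=w['image'][130:260,210:400,::-1];cv2.imwrite('pics/p6.png',cv2.resize(c,(798,546),interpolation=cv2.INTER_CUBIC))
E
```

```text
[ 0.49647129 -0.1996008   0.39270301] [ 0.73725878 -0.84573487 -0.83725368] 0.08724676238175882
```

View pics/p6.png

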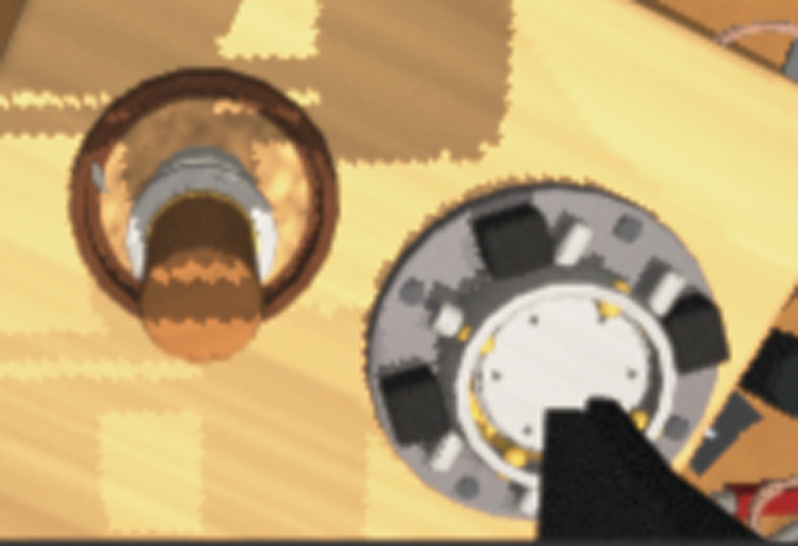

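The tool stands upright near the centre of the dish, at (200,330). The back sits below the rim with four brass catches over its edge, at (485,345), (610,308), (640,418) and (513,455).

```bash
python3 -c "
from cell import env
print(env.sign_off())"
```

```text
the job is handed in; nothing more can be done
None
```

The watch back is pressed fully home under all four catches, the tool stands upright in its rest and released, and the job was handed in at about 13 s; no verdict came back.

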